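# Sort the mixed-up welding horns back into their trays

### The job

The three welding horns beside the press were put back in the wrong trays: return each one, standing upright, to the tray of its own colour. Only one fits in a tray, so park one in the empty black spare tray on the way, and leave the spare tray empty at the end. Set every horn down gently without dropping it, and never let a horn touch the bare bench, which would scratch it.

Things in the scene. Friction and masses are not known exactly. Their poses are not given: they have to be found in the camera images.
- horn_red_center (a point): Ultrasonic welding horn with red base and red band: bare metal, 100 mm tall, standing upright, 0.2 to 0.45 kg. Its base is a coloured disc 48 mm across and 26 mm high; above it stands a plain round shaft 36 mm in diameter up to the flat top, with the band near the top. The point is on its axis, half-way up (50 mm above its underside); its z axis points up the horn.
- horn_yellow_center (a point): Ultrasonic welding horn with yellow base and yellow band: bare metal, 100 mm tall, standing upright, 0.2 to 0.45 kg. Its base is a coloured disc 48 mm across and 26 mm high; above it stands a rectangular block, 38 mm along its x axis and 26 mm along its y axis, up to the flat top, with the band near the top. The point is on its axis, half-way up (50 mm above its underside); its z axis points up the horn.
- horn_green_center (a point): Ultrasonic welding horn with green base and green band: bare metal, 100 mm tall, standing upright, 0.2 to 0.45 kg. Its base is a coloured disc 48 mm across and 26 mm high; above it stands a round shaft 32 mm in diameter, straight up to 80 mm, then tapering to a tip 18 mm across. The point is on its axis, half-way up (50 mm above its underside); its z axis points up the horn.
- tray_red_floor (a point): The red horn tray: square, 90 mm outside, 74 mm inside, rim 8 mm thick and 14 mm high above the bench, fixed to the bench. The point is the centre of its inner floor, 5 mm above the bench; x and y run along its sides. A horn standing in it has its underside on this floor.
- tray_yellow_floor (a point): The yellow horn tray: square, 90 mm outside, 74 mm inside, rim 8 mm thick and 14 mm high above the bench, fixed to the bench. The point is the centre of its inner floor, 5 mm above the bench; x and y run along its sides. A horn standing in it has its underside on this floor.
- tray_green_floor (a point): The green horn tray: square, 90 mm outside, 74 mm inside, rim 8 mm thick and 14 mm high above the bench, fixed to the bench. The point is the centre of its inner floor, 5 mm above the bench; x and y run along its sides. A horn standing in it has its underside on this floor.
- tray_spare_floor (a point): The black spare horn tray: square, 90 mm outside, 74 mm inside, rim 8 mm thick and 14 mm high above the bench, fixed to the bench. The point is the centre of its inner floor, 5 mm above the bench; x and y run along its sides. A horn standing in it has its underside on this floor. It is empty at the start.
- table: The bare metal bench top; its surface is the plane z = 0. The small loose parts and hand tools lying between the trays are less than 35 mm high and are not needed.

How it is judged (in metres and radians):
On the way:
1. one of the horns stands released in the black spare tray (((horizontal distance between horn_red_center and tray_spare_floor below 0.02 m and z of horn_red_center in the frame of tray_spare_floor below 0.054 m and angle between horn_red_center's own z axis and vertical below 0.08 rad and contact force between horn_red and the fingers below 0.1 N and linear speed of horn_red below 0.02 m/s) or (horizontal distance between horn_yellow_center and tray_spare_floor below 0.02 m and z of horn_yellow_center in the frame of tray_spare_floor below 0.054 m and angle between horn_yellow_center's own z axis and vertical below 0.08 rad and contact force between horn_yellow and the fingers below 0.1 N and linear speed of horn_yellow below 0.02 m/s) or (horizontal distance between horn_green_center and tray_spare_floor below 0.02 m and z of horn_green_center in the frame of tray_spare_floor below 0.054 m and angle between horn_green_center's own z axis and vertical below 0.08 rad and contact force between horn_green and the fingers below 0.1 N and linear speed of horn_green below 0.02 m/s))), for 0.2 s.
At the end, for the whole second after the job is handed in: Each horn stands upright (within 0.08 rad) on the floor of the tray of its own colour, its axis within 20 mm of the tray's centre (anywhere inside the rim), released and at rest; the spare tray is therefore empty (horizontal distance between horn_red_center and tray_red_floor below 0.02 m and z of horn_red_center in the frame of tray_red_floor below 0.054 m and angle between each of horn_red_center, horn_yellow_center, horn_green_center's own z axis and vertical below 0.08 rad and contact force between each of horn_red, horn_yellow, horn_green and the fingers below 0.1 N and linear speed of each of horn_red, horn_yellow, horn_green below 0.02 m/s and horizontal distance between horn_yellow_center and tray_yellow_floor below 0.02 m and z of horn_yellow_center in the frame of tray_yellow_floor below 0.054 m and horizontal distance between horn_green_center and tray_green_floor below 0.02 m and z of horn_green_center in the frame of tray_green_floor below 0.054 m); the robot touches nothing.
It fails at once if a horn touches the bare bench (contact force between any of horn_red, horn_yellow, horn_green and table above 0.3 N).
It fails at once if a horn is dropped (falls free of the fingers faster than 0.6 m/s, a fall of about 18 mm) ((linear speed of horn_red above 0.6 m/s and contact force between horn_red and the fingers below 0.05 N) or (linear speed of horn_yellow above 0.6 m/s and contact force between horn_yellow and the fingers below 0.05 N) or (linear speed of horn_green above 0.6 m/s and contact force between horn_green and the fingers below 0.05 N)).
It also fails if it takes over 112 s, if anything falls off the work surface, if the arm or the gripper's body presses on something with over 40 N, if the wrist force passes 120 N, or if a joint passes its speed limit or range.

### The arm

A 6-joint arm with a two-finger parallel gripper is mounted at the origin on the work surface. World frame = base frame: x ahead of the robot, y to its left, z up, the work surface at z = 0. Lengths are in mm, angles in rad, forces in N, time in s.
With the tool pointing down it reaches from about 350 to 925 mm from the base axis. Payload 6.4 kg.
Tool frame: the origin (TCP) lies midway between the tips of the shut fingers; the grasp point (between the pads) lies 19 mm behind it; z points along the fingers, y is the line along which they close (so a half turn about z gives the same grasp; the last joint's range is limited). The gripper opens to 85 mm and grips with 20 to 120 N. Pads are 22 mm wide; open, the fingers measure 114 mm over their backs; the gripper's body (76 mm by 85 mm) begins 54 mm behind the grasp point. The pads swing forward as they close: fully open they stand 13 mm farther back than shut.
Start: joints at [-1.478, 0.245, 1.558, -0, 1.339, -0.174], TCP at [171.374, -627.013, 231.29] pointing down, gripper open.
Joint ranges: [-3.13, 3.13], [-1.02, 2.26], [0.13, 2.54], [-0.95, 4.09], [0.21, 2.88], [-2.74, 2.74]. Speed limits (rad/s): [2.57, 2.57, 3.14, 3.14, 3.14, 3.14].

### API

Orientations are given as [roll, pitch, yaw] about the fixed x, y, z axes, in that order (R = Rz(yaw) Ry(pitch) Rx(roll)).
In Python, from station import arm, get_image, camera_params, spotter gives the robot as it stands. The module is installed in compiled form; this text tells all that it offers.
- The arm moves only by the tool play_rows, never from a script. Its argument "moves" is a list of rows, each a list of 7 numbers: the shift along the world's x, y, z in mm, then the turn, a rotation vector about the world's x, y, z in degrees, then the opening, from 0 (shut) to 1 (fully open). In form: [[tx, ty, tz, rx, ry, rz, gripper], ...]. A call has exactly 10 rows; each row is the pose to reach, as a shift and turn from the pose commanded when the call began; what a row does not reach only later rows make up. A row lasts 1/10 s, in which the tool goes at most 50 mm and 8.59 degrees, less where a joint would pass 70% of its speed; a pose out of reach is approached as far as the arm can. A call with a gripper value outside its range is refused whole. The fingers move at their own pace and stop on an object; "force" is the grip in N (left out, the last holds). Time passes only in rows, so rows that repeat a pose let the fingers close, or fill a call up. It gives the time, the measured TCP pose, the force, the opening and the grip force at its end, in the units of the state.
- arm.get_state(): the state, without advancing time (a new reading comes with each control period).
- get_image(name): name is "side" or "top" or "wrist"; returns (picture, depth): 480x640x3 uint8, blue, green, red; 480x640 float32, mm along the optical axis (not along the pixel's ray), 0 where there is no reading.
- camera_params(name): a dict with "mtx" (3x3 intrinsics, pixels), "cam_to_world" (4x4, takes a point from camera to world coordinates); the wrist camera has in their place "T_tool_cam" (4x4, takes a point from camera to tool coordinates, whose origin is the TCP and whose axes are the flange's). Camera axes: x right, y down, z forward; pixel columns grow to the right and rows downward; lengths in mm; the calibration is good to about 2 mm. A picture is of the moment at which its call begins: read the wrist's pose just before it. camera_params takes no time and is no camera call.
- arm.finish_job(): hands the job in; it is judged then, once.
Trained networks look in the newest picture that a camera, given by its name, has taken for a name from the list of things; names that differ only in an ending like _2 or _b are one class to them, and where a whole thing is asked for, a point or a joint stands for the part that bears it (a point fixed in the world has none). Each returns a list of dicts, best first, with "p" (0 to 1); they miss things now and then, are a little off and sometimes report something else, mostly with a low value. They report only what shows in the picture. A call takes as long as a camera call.
- spotter.recognise(thing, camera): "at" ([x, y, z] in mm, in world coordinates, good to about 4 mm: the middle of the surface that is visible of it).
- spotter.masks_of(thing, camera): "pixels" (480x640 bool, what is visible of it).
The state is a dict: "clock": time; "joints": joint angles; "joint_velocities": joint speeds; "effort": joint torques, N m; "tool_pos": TCP position; "ee_rot": TCP orientation; "ft_force": force on the tool from outside, world axes, zero at the start; "ft_torque": the same for the moment, N m; "width": opening from 0.0 (shut) to 1.0 (fully open); "grip_force": force on a finger pad.
Only numpy, scipy, OpenCV 4.12 (cv2) and the standard library are available. Lean on these libraries where they do the work, as an engineer would, in place of code of your own. Each camera call takes 0.05 s, during which the arm holds its last target. There are 200 camera calls.

## Working session

There is one attempt and no reset: what is moved stays moved. The work goes in short steps, Python scripts to look and compute and a tool call to move; the robot and the scene stay as the last step left them, time stands still between calls to the robot, and variables do not carry over. Pictures are saved under pics/ and viewed, at most 14 in all, crops included, and the job is handed in when it is done.

Besides the shell and the picture viewer there is one more tool, called after "Request:" by a JSON object that holds its "method" and its "body". play_rows: Moves the arm, as the interface text tells. Its arguments: {"type":"object","properties":{"moves":{"type":"array","items":{"type":"array","items":{"type":"number"}}},"force":{"type":"number"}},"required":["moves"]}

```bash
mkdir -p pics; cat > h.py <<'E'
import numpy as np, cv2
from station import arm, get_image, camera_params, spotter
E
python3 - <<'E'
from h import *
for c in ("top","side"):
    im,d=get_image(c); cv2.imwrite(f"pics/{c}0.png",im)
    for n in ["horn_red_center","horn_yellow_center","horn_green_center","tray_red_floor","tray_yellow_floor","tray_green_floor","tray_spare_floor"]:
        for r in spotter.recognise(n,c)[:2]: print(c,n,np.round(r["at"]),round(r["p"],2))
s=arm.get_state(); print(s)
for c in ("top","side","wrist"): print(camera_params(c))
E
```

```text
top horn_red_center [ 580. -111.  102.] 0.8
top horn_yellow_center [455.  86. 108.] 0.95
top horn_green_center [ 415. -237.   59.] 0.92
top horn_green_center [456.  84. 108.] 0.49
top tray_red_floor [ 427. -235.    5.] 0.7
top tray_yellow_floor [ 586. -110.    7.] 0.91
top tray_green_floor [467.  90.  10.] 0.72
top tray_spare_floor [576. 234.   5.] 0.86
top tray_spare_floor [ 580. -108.  104.] 0.26
side horn_yellow_center [458.  76.  61.] 0.86
side horn_green_center [ 416. -258.   47.] 0.81
side tray_red_floor [ 420. -262.    8.] 0.56
side tray_yellow_floor [ 592. -135.    7.] 0.59
side tray_green_floor [468.  70.  11.] 0.9
side tray_spare_floor [582. 232.   5.] 0.97
{'clock': 0.8, 'joints': array([-1.47809850e+00,  2.45104131e-01,  1.55779833e+00,  3.44812706e-06,
        1.33869447e+00, -1.74106615e-01]), 'joint_velocities': array([-0.00021411, -0.00199479,  0.00080527, -0.0013485 , -0.00152473,
        0.00015708]), 'effort': array([-1.44829421e-03, -4.29488826e+01, -3.26402271e+01, -1.44855126e-04,
        4.22154963e-04,  3.47500887e-06]), 'tool_pos': array([ 171.37629006, -627.
[... 1126 characters left out ...]
009e+02],
       [ 1.52265005e-02, -8.29397066e-01, -5.58452022e-01,
         5.78111003e+02],
       [ 0.00000000e+00,  0.00000000e+00,  0.00000000e+00,
         1.00000000e+00]])}
{'mtx': array([[339.68769769,   0.        , 320.71918201],
       [  0.        , 339.68769769, 237.6875652 ],
       [  0.        ,   0.        ,   1.        ]]), 'T_tool_cam': array([[-2.98728203e-04, -9.54653220e-01, -2.97719903e-01,
         7.53330881e+01],
       [ 9.99998940e-01, -7.09500254e-04,  1.27166109e-03,
        -5.68059278e-01],
       [-1.42522770e-03, -2.97719207e-01,  9.54652420e-01,
        -1.42610764e+02],
       [ 0.00000000e+00,  0.00000000e+00,  0.00000000e+00,
         1.00000000e+00]])}
```

View pics/top0.png

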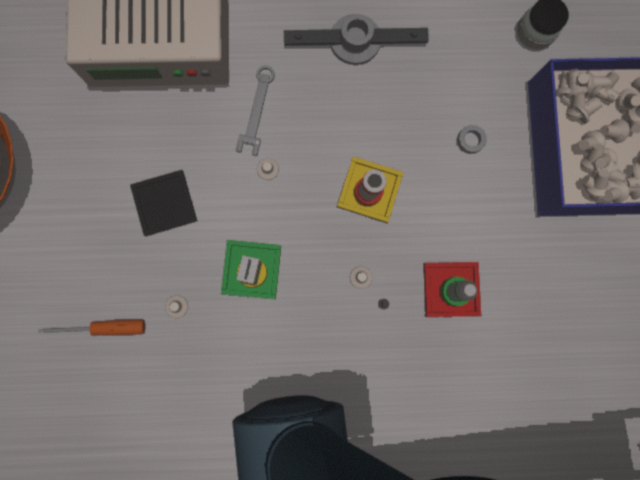

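View pics/side0.png

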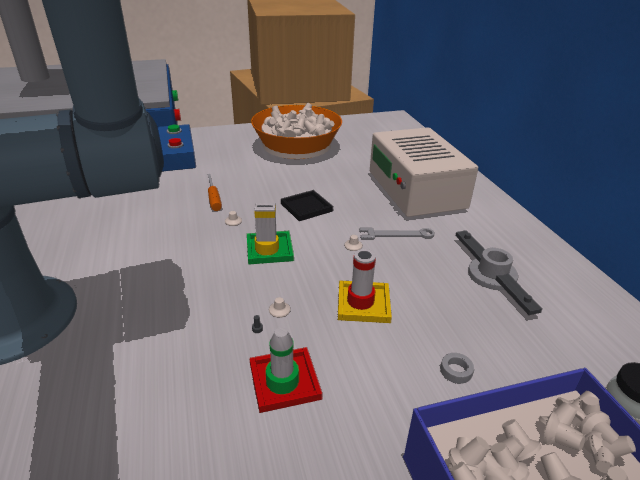

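The top view shows the green horn in the red tray at (450,290), the red horn in the yellow tray at (370,190) and the yellow horn in the green tray at (250,270). The black spare tray is at (163,203), and the side view agrees. Next I'll measure the axes, tray centres and the yellow block's yaw.

```bash
cat >> h.py <<'E'
def cloud(c):
    im,d=get_image(c); P=camera_params(c); K=P["mtx"]
    if c=="wrist":
        from scipy.spatial.transform import Rotation as R
        s=arm.get_state(); T=np.eye(4); T[:3,:3]=R.from_euler("xyz",s["ee_rot"]).as_matrix(); T[:3,3]=s["tool_pos"]; T=T@P["T_tool_cam"]
    else: T=P["cam_to_world"]
    v,u=np.mgrid[:480,:640]
    p=np.stack([(u-K[0,2])/K[0,0]*d,(v-K[1,2])/K[1,1]*d,d],-1)@T[:3,:3].T+T[:3,3]
    p[d==0]=np.nan
    return im,p
def near(p,x,y,r,z0,z1): return p[(np.hypot(p[...,0]-x,p[...,1]-y)<r)&(p[...,2]>z0)&(p[...,2]<z1)]
def rect(q): return cv2.minAreaRect(q[:,:2].astype(np.float32))
E
python3 - <<'E'
from h import *
im,p=cloud("top")
for n,x,y in [("red in Y",580,-111),("yel in G",455,86),("grn in R",415,-237)]:
    q=near(p,x,y,45,98,125); print(n,"top",len(q),q.mean(0).round(1),[np.round(t,1) for t in rect(q)],np.ptp(q,axis=0).round(0))
hsv=cv2.cvtColor(im,cv2.COLOR_BGR2HSV)
for n in ["tray_red_floor","tray_yellow_floor","tray_green_floor","tray_spare_floor"]:
    m=spotter.masks_of(n,"top")[0]["pixels"]; q=p[m]; q=q[np.isfinite(q[:,0])&(q[:,2]<25)]; q=q[np.hypot(*(q[:,:2]-np.median(q[:,:2],0)).T)<72]
    print(n,len(q),np.percentile(q[:,2],[5,50,95]).round(1),[np.round(t,1) for t in rect(q)])
E
```

```text
red in Y top 439 [ 585.1 -110.9  104.2] [array([ 585.4, -110.8]), array([35.2, 35.2]), np.float64(89.3)] [35. 35. 11.]
yel in G top 460 [455.4  84.3 104.3] [array([455.6,  84.6]), array([26.6, 38.5]), np.float64(74.7)] [42. 35. 12.]
grn in R top 165 [ 415.4 -247.3  103.5] [array([ 415.4, -248. ]), array([20.3, 21.6]), np.float64(46.7)] [21. 22. 10.]
tray_red_floor 2193 [ 2.   7.2 15.8] [array([ 418.9, -246.7]), array([95.4, 91.6]), np.float64(88.2)]
tray_yellow_floor 1913 [ 2.1  7.8 15.6] [array([ 590.1, -116.3]), array([91.9, 90.7]), np.float64(70.8)]
tray_green_floor 2314 [ 1.1  6.4 15.6] [array([461.3,  88.8]), array([94., 93.]), np.float64(82.7)]
tray_spare_floor 2971 [ 1.1  5.3 14.8] [array([576. , 233.4]), array([91. , 94.1]), np.float64(15.1)]
```

Request:
{"method": "play_rows", "body": {"moves": [[16,38,0,0,0,-1.5,1],[32,76,0,0,0,-3,1],[48,114,0,0,0,-4.5,1],[64,152,0,0,0,-6,1],[80,190,0,0,0,-7.5,1],[96,228,0,0,0,-9,1],[112,266,0,0,0,-10.5,1],[128,304,0,0,0,-12,1],[144,342,0,0,0,-13.5,1],[160,380,0,0,0,-15,1]], "force": 60}}

```text
clock: 2.05
tool_pos: [331.7, -245.5, 231.5]
ee_rot: [3.141, -0.001, 0.003]
ft_force: [0.2, 0.2, 0.5]
width: 0.997
grip_force: 0.0
```

Request:
{"method": "play_rows", "body": {"moves": [[16,38,0,0,0,-2,1],[32,76,0,0,0,-4,1],[48,114,0,0,0,-6,1],[64,152,0,0,0,-8,1],[80,190,0,0,0,-10,1],[96,228,0,0,0,-12,1],[110,266,0,0,0,-14,1],[124,304,0,0,0,-15.6,1],[124,331,0,0,0,-15.6,1],[124,331,0,0,0,-15.6,1]]}}

```text
clock: 3.05
tool_pos: [455.3, 86.6, 231.3]
ee_rot: [-3.141, 0.0, -0.263]
ft_force: [-0.1, -0.3, 0.2]
width: 1.002
grip_force: 0.0
```

```bash
python3 - <<'E'
from h import *
s=arm.get_state(); print(s["tool_pos"],s["ee_rot"],s["joints"].round(2))
im,p=cloud("wrist"); cv2.imwrite("pics/w1.png",im)
q=near(p,455,84,50,96,125); print(len(q),q.mean(0).round(1),rect(q))
E
```

```text
[455.25221323  86.56911254 231.32828241] [-3.14106207e+00  2.55696082e-04 -2.62629726e-01] [-0.06 -0.21  2.02  0.    1.33  1.78]
1510 [458.1  83.6 104.5] ((456.8493957519531, 84.06077575683594), (26.409229278564453, 38.42864227294922), 75.61798858642578)
```

View pics/w1.png

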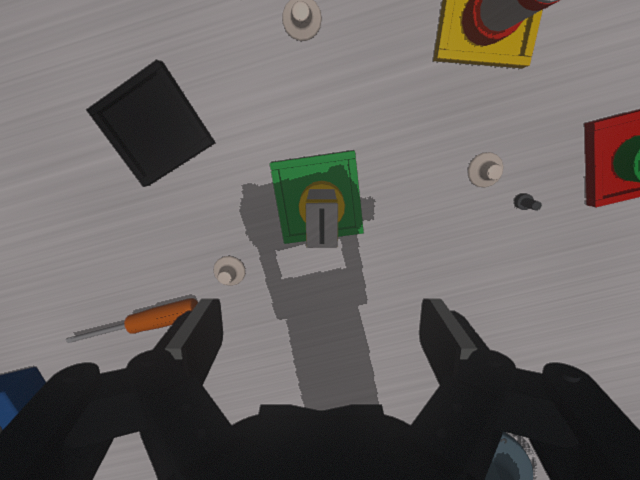

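The wrist view shows the yellow block at (322,220), centred between the fingers and aligned with them. I'll descend and grip.

Request:
{"method": "play_rows", "body": {"moves": [[1,0,-25,0,0,0,1],[1,0,-50,0,0,0,1],[1,0,-75,0,0,0,1],[1,0,-100,0,0,0,1],[1,0,-125,0,0,0,1],[1,0,-145,0,0,0,1],[1,0,-165,0,0,0,1],[1,0,-180,0,0,0,1],[1,0,-186,0,0,0,1],[1,0,-186,0,0,0,1]]}}

```text
clock: 4.1
tool_pos: [455.9, 83.3, 44.8]
ee_rot: [3.141, 0.001, -0.268]
ft_force: [-0.2, -0.3, -0.3]
width: 1.001
grip_force: 0.0
```

Request:
{"method": "play_rows", "body": {"moves": [[0,0,0,0,0,0,0.7],[0,0,0,0,0,0,0.5],[0,0,0,0,0,0,0.4],[0,0,0,0,0,0,0.3],[0,0,0,0,0,0,0.2],[0,0,0,0,0,0,0],[0,0,0,0,0,0,0],[0,0,0,0,0,0,0],[0,0,0,0,0,0,0],[0,0,0,0,0,0,0]]}}

```text
clock: 5.1
tool_pos: [456.9, 84.1, 45.8]
ee_rot: [-3.141, -0.001, -0.267]
ft_force: [-0.6, 0.9, 6.2]
width: 0.299
grip_force: 53.0
```

Request:
{"method": "play_rows", "body": {"moves": [[0,0,5,0,0,0,0],[0,0,12,0,0,0,0],[0,0,22,0,0,0,0],[0,0,34,0,0,0,0],[0,0,46,0,0,0,0],[0,0,58,0,0,0,0],[0,0,70,0,0,0,0],[5,6,76,0,0,0,0],[12,15,80,0,0,0,0],[24,30,80,0,0,0,0]]}}

```text
clock: 6.1
tool_pos: [481.1, 114.6, 125.9]
ee_rot: [-3.141, -0.001, -0.268]
ft_force: [0.6, 0.1, -2.8]
width: 0.299
grip_force: 53.1
```

Request:
{"method": "play_rows", "body": {"moves": [[14,18,0,0,0,0,0],[28,35,0,0,0,0,0],[42,52,0,0,0,0,0],[56,70,0,0,0,0,0],[70,87,0,0,0,0,0],[82,103,0,0,0,0,0],[90,113,0,0,0,0,0],[95,119,0,0,0,0,0],[95,119,0,0,0,0,0],[95,119,0,0,0,0,0]]}}

```text
clock: 7.1
tool_pos: [575.0, 232.7, 124.9]
ee_rot: [3.141, 0.001, -0.267]
ft_force: [0.4, -0.5, -3.9]
width: 0.294
grip_force: 53.0
```

```bash
python3 - <<'E'
from h import *
s=arm.get_state(); print(s["tool_pos"],s["ee_rot"],s["width"],s["grip_force"],s["ft_force"])
im,p=cloud("wrist"); cv2.imwrite("pics/w2.png",im)
im,p=cloud("side"); cv2.imwrite("pics/s2.png",im)
E
```

```text
[574.96908802 232.70973191 124.94023856] [ 3.14094327e+00  8.29688939e-04 -2.67391305e-01] 0.2944568190903766 53.034051060676575 [ 0.41670581 -0.50287886 -3.86992113]
```

View pics/s2.png

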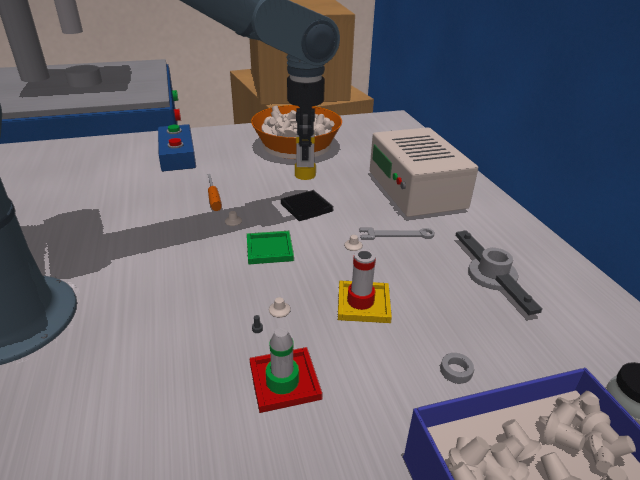

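The side view shows the horn upright at (305,160) over the spare tray at (306,205). I'll lower it.

Request:
{"method": "play_rows", "body": {"moves": [[0,0,-15,0,0,0,0],[0,0,-32,0,0,0,0],[0,0,-48,0,0,0,0],[0,0,-60,0,0,0,0],[0,0,-68,0,0,0,0],[0,0,-73,0,0,0,0],[0,0,-76,0,0,0,0],[0,0,-78,0,0,0,0],[0,0,-79,0,0,0,0],[0,0,-79,0,0,0,0]]}}

```text
clock: 8.2
tool_pos: [575.6, 233.0, 46.6]
ee_rot: [-3.141, -0.001, -0.267]
ft_force: [-0.2, 0.7, -2.3]
width: 0.301
grip_force: 53.1
```

Request:
{"method": "play_rows", "body": {"moves": [[0,0,-0.5,0,0,0,0],[0,0,-1,0,0,0,0],[0,0,-1,0,0,0,0],[0,0,-1,0,0,0,0.3],[0,0,-1,0,0,0,0.35],[0,0,-1,0,0,0,0.4],[0,0,-1,0,0,0,0.5],[0,0,-1,0,0,0,0.65],[0,0,-1,0,0,0,0.8],[0,0,-1,0,0,0,1]]}}

```text
clock: 9.2
tool_pos: [575.4, 233.0, 45.3]
ee_rot: [-3.142, -0.0, -0.267]
ft_force: [0.0, -0.3, 0.0]
width: 0.944
grip_force: 0.0
```

Request:
{"method": "play_rows", "body": {"moves": [[0,0,0,0,0,0,1],[0,0,0,0,0,0,1],[0,0,10,0,0,0,1],[0,0,25,0,0,0,1],[0,0,50,0,0,0,1],[0,0,75,0,0,0,1],[0,0,100,0,0,0,1],[0,0,130,0,0,0,1],[0,0,160,0,0,0,1],[0,0,186,0,0,0,1]]}}

```text
clock: 10.2
tool_pos: [575.8, 233.1, 235.0]
ee_rot: [-3.14, -0.003, -0.267]
ft_force: [0.3, 0.2, -0.3]
width: 1.0
grip_force: 0.0
```

```bash
python3 - <<'E'
from h import *
s=arm.get_state(); print(s["tool_pos"])
im,p=cloud("wrist"); cv2.imwrite("pics/w3.png",im)
q=near(p,576,233,50,96,125); print(len(q),q.mean(0).round(1),rect(q))
E
```

```text
[575.81228103 233.11205702 234.98162846]
1478 [580.6 233.4 109.6] ((578.7512817382812, 234.13565063476562), (26.345062255859375, 38.916709899902344), 74.87592315673828)
```

Horn parked upright at about (577,234). Next, the green horn.

Request:
{"method": "play_rows", "body": {"moves": [[-8,-24,0,0,0,0,1],[-20,-60,0,0,0,0,1],[-32,-96,0,0,0,0,1],[-44,-132,0,0,0,0,1],[-56,-168,0,0,0,0,1],[-68,-204,0,0,0,0,1],[-80,-240,0,0,0,0,1],[-92,-276,0,0,0,0,1],[-104,-312,0,0,0,0,1],[-116,-348,0,0,0,0,1]]}}

```text
clock: 11.25
tool_pos: [458.9, -116.4, 232.6]
ee_rot: [3.141, -0.002, -0.267]
ft_force: [0.7, 0.7, 0.7]
width: 0.998
grip_force: 0.0
```

Request:
{"method": "play_rows", "body": {"moves": [[-12,-36,0,0,0,0,1],[-24,-72,0,0,0,0,1],[-34,-102,0,0,0,0,1],[-40,-120,0,0,0,0,1],[-44,-132,0,0,0,0,1],[-44,-132,0,0,0,0,1],[-44,-132,0,0,0,0,1],[-44,-132,0,0,0,0,1],[-44,-132,0,0,0,0,1],[-44,-132,0,0,0,0,1]]}}

```text
clock: 12.25
tool_pos: [415.6, -246.4, 231.3]
ee_rot: [-3.141, 0.0, -0.266]
ft_force: [-0.7, 0.0, -0.2]
width: 0.998
grip_force: 0.0
```

```bash
python3 - <<'E'
from h import *
s=arm.get_state(); print(s["tool_pos"],s["ee_rot"])
im,p=cloud("wrist"); cv2.imwrite("pics/w4.png",im)
q=near(p,415,-247,50,96,125); print(len(q),q.mean(0).round(1),rect(q))
E
```

```text
[ 415.61507851 -246.37924839  231.28368599] [-3.14147450e+00  4.48869508e-05 -2.66155361e-01]
599 [ 418.2 -248.3  102.9] ((416.9491271972656, -247.71328735351562), (22.836360931396484, 22.739362716674805), 75.76952362060547)
```

View pics/w4.png

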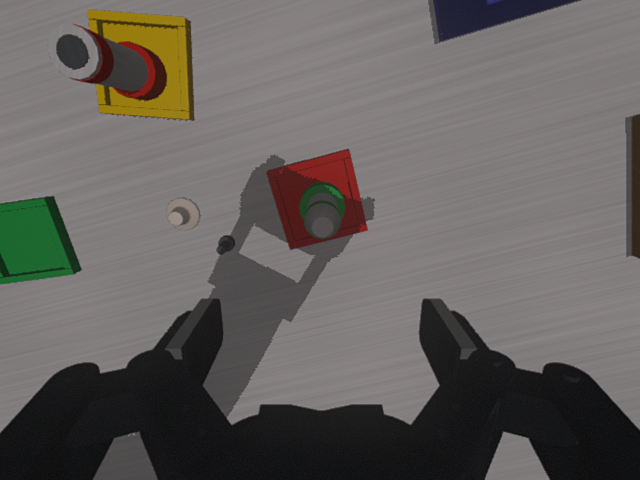

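The wrist view shows the green horn tip at (322,222), centred between the fingers.

Request:
{"method": "play_rows", "body": {"moves": [[1,0,-25,0,0,0,1],[1,0,-50,0,0,0,1],[1,0,-75,0,0,0,1],[1,0,-100,0,0,0,1],[1,0,-125,0,0,0,1],[1,0,-145,0,0,0,1],[1,0,-165,0,0,0,1],[1,0,-180,0,0,0,1],[1,0,-186,0,0,0,1],[1,0,-186,0,0,0,1]]}}

```text
clock: 13.3
tool_pos: [416.0, -246.5, 44.6]
ee_rot: [-3.141, 0.001, -0.267]
ft_force: [0.7, 0.3, 0.2]
width: 0.998
grip_force: 0.0
```

Request:
{"method": "play_rows", "body": {"moves": [[0,0,0,0,0,0,0.7],[0,0,0,0,0,0,0.55],[0,0,0,0,0,0,0.45],[0,0,0,0,0,0,0.4],[0,0,0,0,0,0,0.35],[0,0,0,0,0,0,0],[0,0,0,0,0,0,0],[0,0,0,0,0,0,0],[0,0,0,0,0,0,0],[0,0,0,0,0,0,0]]}}

```text
clock: 14.3
tool_pos: [416.7, -247.5, 46.0]
ee_rot: [3.141, -0.001, -0.267]
ft_force: [-2.0, 0.5, 5.1]
width: 0.361
grip_force: 58.9
```

Request:
{"method": "play_rows", "body": {"moves": [[0,0,5,0,0,0,0],[0,0,12,0,0,0,0],[0,0,22,0,0,0,0],[0,0,34,0,0,0,0],[0,0,46,0,0,0,0],[0,0,58,0,0,0,0],[0,0,70,0,0,0,0],[0,6,76,0,0,0,0],[2,18,80,0,0,0,0],[5,35,80,0,0,0,0]]}}

```text
clock: 15.3
tool_pos: [421.5, -211.4, 125.8]
ee_rot: [3.141, -0.001, -0.268]
ft_force: [0.5, -0.3, -2.1]
width: 0.354
grip_force: 59.6
```

Request:
{"method": "play_rows", "body": {"moves": [[3,25,0,0,0,0,0],[7,52,0,0,0,0,0],[11,79,0,0,0,0,0],[15,106,0,0,0,0,0],[18,133,0,0,0,0,0],[21,160,0,0,0,0,0],[25,187,0,0,0,0,0],[28,214,0,0,0,0,0],[32,241,0,0,0,0,0],[35,265,0,0,0,0,0]]}}

```text
clock: 16.3
tool_pos: [455.5, 55.1, 124.9]
ee_rot: [-3.141, 0.001, -0.266]
ft_force: [0.4, 0.7, -1.6]
width: 0.36
grip_force: 59.7
```

Request:
{"method": "play_rows", "body": {"moves": [[2,16,0,0,0,0,0],[4,28,0,0,0,0,0],[5,35,0,0,0,0,0],[5,35,0,0,0,0,0],[5,35,-12,0,0,0,0],[5,35,-27,0,0,0,0],[5,35,-42,0,0,0,0],[5,35,-52,0,0,0,0],[5,35,-55,0,0,0,0],[5,35,-55,0,0,0,0]]}}

```text
clock: 17.3
tool_pos: [461.1, 87.7, 69.7]
ee_rot: [3.141, 0.001, -0.268]
ft_force: [-0.1, -0.2, -3.1]
width: 0.355
grip_force: 59.7
```

```bash
python3 - <<'E'
from h import *
s=arm.get_state(); print(s["tool_pos"],s["ee_rot"],s["width"],s["grip_force"])
im,p=cloud("side"); cv2.imwrite("pics/s5.png",im[100:340,150:470])
im,p=cloud("wrist"); cv2.imwrite("pics/w5.png",im)
E
```

```text
[461.05218122  87.6866321   69.7304014 ] [ 3.14130415e+00  1.14179462e-03 -2.67868777e-01] 0.35480530076103634 59.702823758125305
```

View pics/s5.png

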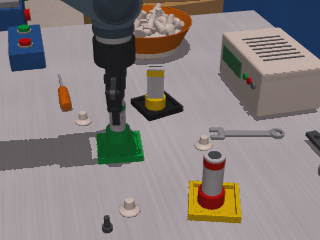

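View pics/w5.png

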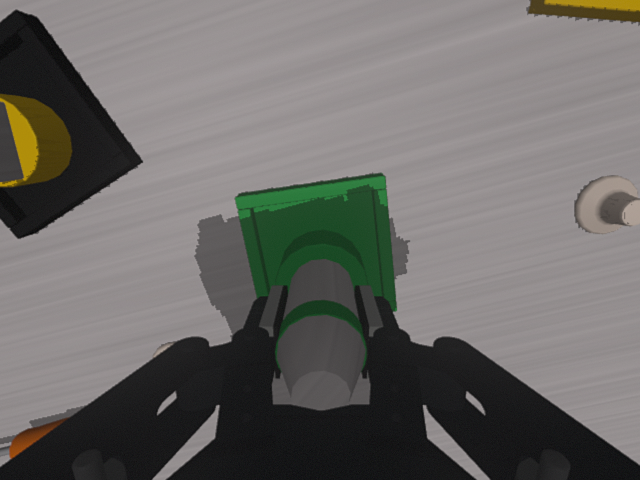

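The yellow horn stands in the spare tray at (155,95) in the crop, and the green horn is over the green tray. I'll lower and release.

Request:
{"method": "play_rows", "body": {"moves": [[0,0,-8,0,0,0,0],[0,0,-15,0,0,0,0],[0,0,-19,0,0,0,0],[0,0,-21,0,0,0,0],[0,0,-23,0,0,0,0],[0,0,-24,0,0,0,0],[0,0,-25,0,0,0,0],[0,0,-25,0,0,0,0],[0,0,-25,0,0,0,0.35],[0,0,-25,0,0,0,0.4]]}}

```text
clock: 18.4
tool_pos: [462.1, 88.0, 45.8]
ee_rot: [-3.141, -0.002, -0.267]
ft_force: [-0.0, 1.1, -0.0]
width: 0.402
grip_force: 0.0
```

Request:
{"method": "play_rows", "body": {"moves": [[0,0,0,0,0,0,0.5],[0,0,0,0,0,0,0.6],[0,0,0,0,0,0,0.8],[0,0,0,0,0,0,1],[0,0,0,0,0,0,1],[0,0,0,0,0,0,1],[0,0,20,0,0,0,1],[0,0,50,0,0,0,1],[0,0,85,0,0,0,1],[0,0,120,0,0,0,1]]}}

```text
clock: 19.4
tool_pos: [461.0, 88.0, 166.3]
ee_rot: [3.141, 0.001, -0.267]
ft_force: [0.3, 0.9, -0.1]
width: 0.999
grip_force: 0.0
```

Request:
{"method": "play_rows", "body": {"moves": [[0,0,25,0,0,0,1],[6,-10,50,0,0,0,1],[20,-32,66,0,0,0,1],[38,-61,66,0,0,0,1],[58,-93,66,0,0,0,1],[78,-125,66,0,0,0,1],[98,-157,66,0,0,0,1],[114,-183,66,0,0,0,1],[124,-199,66,0,0,0,1],[124,-199,66,0,0,0,1]]}}

```text
clock: 20.4
tool_pos: [586.0, -113.0, 230.9]
ee_rot: [3.141, 0.0, -0.27]
ft_force: [-0.3, 0.1, 0.1]
width: 1.002
grip_force: 0.0
```

```bash
python3 - <<'E'
from h import *
s=arm.get_state(); print(s["tool_pos"],s["ee_rot"])
im,p=cloud("wrist"); cv2.imwrite("pics/w6.png",im)
q=near(p,585,-111,50,96,125); print(len(q),q.mean(0).round(1),rect(q))
im,p=cloud("top")
q=near(p,461,88,50,98,125); print(len(q),q.mean(0).round(1))
E
```

```text
[ 586.00839023 -112.97111207  230.93708025] [ 3.14140203e+00  1.71451015e-04 -2.69745652e-01]
1527 [ 587.9 -109.9  104.7] ((586.8785400390625, -109.4036865234375), (35.839481353759766, 35.530181884765625), 75.27633666992188)
169 [459.9  86.5 103.2]
```

View pics/w6.png

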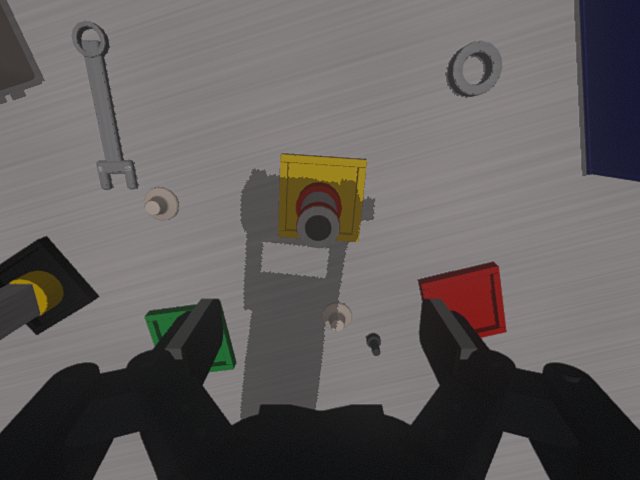

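The wrist view shows the red horn at (318,225) between the fingers, and the top depth confirms the green horn stands at (460,87).

Request:
{"method": "play_rows", "body": {"moves": [[1,1,-25,0,0,0,1],[1,1,-50,0,0,0,1],[1,1,-75,0,0,0,1],[1,1,-100,0,0,0,1],[1,1,-125,0,0,0,1],[1,1,-145,0,0,0,1],[1,1,-165,0,0,0,1],[1,1,-180,0,0,0,1],[1,1,-186,0,0,0,1],[1,1,-186,0,0,0,1]]}}

```text
clock: 21.5
tool_pos: [585.8, -109.4, 44.7]
ee_rot: [-3.141, 0.001, -0.267]
ft_force: [0.6, 0.3, -0.2]
width: 0.999
grip_force: 0.0
```

Request:
{"method": "play_rows", "body": {"moves": [[0,0,0,0,0,0,0.7],[0,0,0,0,0,0,0.6],[0,0,0,0,0,0,0.5],[0,0,0,0,0,0,0.45],[0,0,0,0,0,0,0.4],[0,0,0,0,0,0,0],[0,0,0,0,0,0,0],[0,0,0,0,0,0,0],[0,0,0,0,0,0,0],[0,0,0,0,0,0,0]]}}

```text
clock: 22.5
tool_pos: [586.7, -110.4, 46.0]
ee_rot: [3.141, -0.001, -0.267]
ft_force: [-2.2, -1.2, 5.3]
width: 0.406
grip_force: 58.7
```

Request:
{"method": "play_rows", "body": {"moves": [[0,0,5,0,0,0,0],[0,0,12,0,0,0,0],[0,0,22,0,0,0,0],[0,0,34,0,0,0,0],[0,0,46,0,0,0,0],[0,0,58,0,0,0,0],[0,0,70,0,0,0,0],[0,0,76,0,0,0,0],[-7,-6,80,0,0,0,0],[-20,-16,80,0,0,0,0]]}}

```text
clock: 23.5
tool_pos: [566.3, -126.4, 125.9]
ee_rot: [3.141, -0.001, -0.266]
ft_force: [0.0, -1.1, -4.5]
width: 0.408
grip_force: 59.9
```

Request:
{"method": "play_rows", "body": {"moves": [[-18,-15,0,0,0,0,0],[-38,-31,0,0,0,0,0],[-58,-47,0,0,0,0,0],[-78,-64,0,0,0,0,0],[-98,-80,0,0,0,0,0],[-116,-95,0,0,0,0,0],[-132,-108,0,0,0,0,0],[-143,-117,0,0,0,0,0],[-148,-121,0,0,0,0,0],[-148,-121,0,0,0,0,0]]}}

```text
clock: 24.5
tool_pos: [417.7, -247.3, 125.1]
ee_rot: [-3.141, 0.0, -0.269]
ft_force: [0.5, -0.5, -4.0]
width: 0.411
grip_force: 59.9
```

Request:
{"method": "play_rows", "body": {"moves": [[0,0,-15,0,0,0,0],[0,0,-32,0,0,0,0],[0,0,-48,0,0,0,0],[0,0,-55,0,0,0,0],[0,0,-55,0,0,0,0],[0,0,-55,0,0,0,0],[0,0,-55,0,0,0,0],[0,0,-55,0,0,0,0],[0,0,-55,0,0,0,0],[0,0,-55,0,0,0,0]]}}

```text
clock: 25.5
tool_pos: [418.5, -247.2, 70.6]
ee_rot: [3.141, -0.001, -0.267]
ft_force: [0.6, 0.2, -4.9]
width: 0.407
grip_force: 59.9
```

```bash
python3 - <<'E'
from h import *
s=arm.get_state(); print(s["tool_pos"],s["ee_rot"],s["width"],s["grip_force"])
im,p=cloud("wrist"); cv2.imwrite("pics/w7.png",im)
E
```

```text
[ 418.50929819 -247.16540191   70.61319376] [ 3.14128778e+00 -5.29499090e-04 -2.67285306e-01] 0.4065664424154556 59.863078594207764
```

View pics/w7.png

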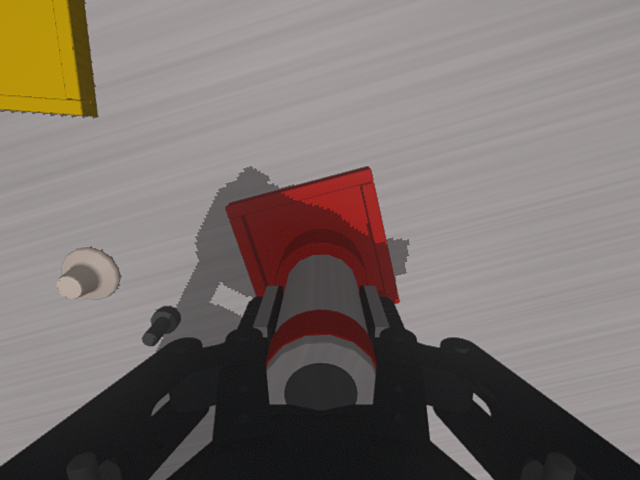

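The red horn is upright at (320,330), centred over the red tray. I'll lower, release and rise.

Request:
{"method": "play_rows", "body": {"moves": [[0,0,-8,0,0,0,0],[0,0,-15,0,0,0,0],[0,0,-19,0,0,0,0],[0,0,-21,0,0,0,0],[0,0,-23,0,0,0,0],[0,0,-24,0,0,0,0],[0,0,-25,0,0,0,0],[0,0,-25,0,0,0,0],[0,0,-25,0,0,0,0.4],[0,0,-25,0,0,0,0.45]]}}

```text
clock: 26.55
tool_pos: [419.1, -247.7, 45.8]
ee_rot: [3.14, -0.002, -0.267]
ft_force: [0.3, -0.7, 0.2]
width: 0.447
grip_force: 0.0
```

Request:
{"method": "play_rows", "body": {"moves": [[0,0,0,0,0,0,0.55],[0,0,0,0,0,0,0.7],[0,0,0,0,0,0,0.85],[0,0,0,0,0,0,1],[0,0,0,0,0,0,1],[0,0,0,0,0,0,1],[0,0,20,0,0,0,1],[0,0,50,0,0,0,1],[0,0,85,0,0,0,1],[0,0,120,0,0,0,1]]}}

```text
clock: 27.55
tool_pos: [418.1, -246.7, 166.3]
ee_rot: [-3.141, 0.001, -0.267]
ft_force: [1.4, -0.2, -0.6]
width: 1.002
grip_force: 0.0
```

Request:
{"method": "play_rows", "body": {"moves": [[0,0,25,0,0,0,1],[4,12,50,0,0,0,1],[12,36,66,0,0,0,1],[24,72,66,0,0,0,1],[36,108,66,0,0,0,1],[48,144,66,0,0,0,1],[60,180,66,0,0,0,1],[72,216,66,0,0,0,1],[84,252,66,0,0,0,1],[96,288,66,0,0,0,1]]}}

```text
clock: 28.55
tool_pos: [514.6, 42.6, 231.3]
ee_rot: [3.142, -0.0, -0.267]
ft_force: [-0.4, -0.5, 0.5]
width: 0.995
grip_force: 0.0
```

Request:
{"method": "play_rows", "body": {"moves": [[12,36,0,0,0,0,1],[24,74,0,0,0,0,1],[36,112,0,0,0,0,1],[48,148,0,0,0,0,1],[56,175,0,0,0,0,1],[60,187,0,0,0,0,1],[62,192,0,0,0,0,1],[62,192,0,0,0,0,1],[62,192,0,0,0,0,1],[62,192,0,0,0,0,1]]}}

```text
clock: 29.55
tool_pos: [576.3, 231.9, 231.4]
ee_rot: [3.141, -0.0, -0.269]
ft_force: [-0.4, -0.1, -0.4]
width: 1.001
grip_force: 0.0
```

```bash
python3 - <<'E'
from h import *
s=arm.get_state(); print(s["tool_pos"],s["ee_rot"])
im,p=cloud("wrist"); cv2.imwrite("pics/w8.png",im)
q=near(p,576,233,50,96,125); print(len(q),q.mean(0).round(1),rect(q))
im,p=cloud("top")
q=near(p,418,-247,50,98,125); print(len(q),q.mean(0).round(1))
E
```

```text
[576.33697027 231.88740034 231.3842251 ] [ 3.14142530e+00 -3.32333706e-05 -2.68706759e-01]
1467 [576.8 232.8 104.7] ((575.7476196289062, 233.17913818359375), (26.3276424407959, 38.2087287902832), 75.37960815429688)
469 [ 417.9 -247.5  104.5]
```

View pics/w8.png

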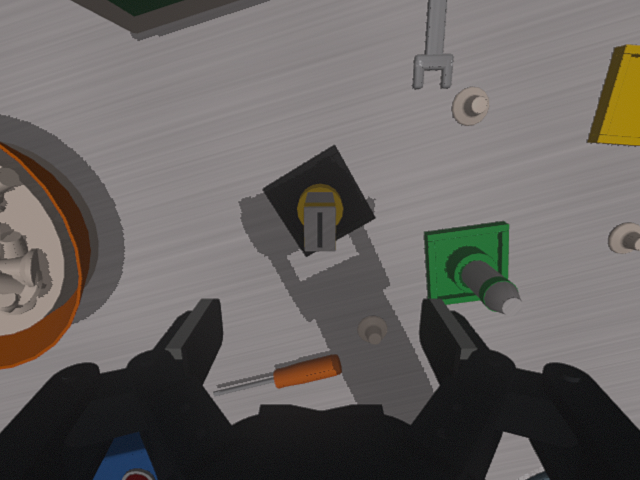

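The yellow horn at (320,225) is centred between the fingers, and the green horn stands in its own tray. I'll grip and lift.

Request:
{"method": "play_rows", "body": {"moves": [[0,0,-25,0,0,0,1],[0,0,-50,0,0,0,1],[0,0,-75,0,0,0,1],[0,0,-100,0,0,0,1],[0,0,-125,0,0,0,1],[0,0,-145,0,0,0,1],[0,0,-165,0,0,0,1],[0,0,-180,0,0,0,1],[0,0,-186,0,0,0,1],[0,0,-186,0,0,0,1]]}}

```text
clock: 30.65
tool_pos: [576.0, 232.7, 44.6]
ee_rot: [3.141, 0.001, -0.268]
ft_force: [-0.2, 0.9, 0.3]
width: 1.002
grip_force: 0.0
```

Request:
{"method": "play_rows", "body": {"moves": [[0,0,0,0,0,0,0.7],[0,0,0,0,0,0,0.5],[0,0,0,0,0,0,0.4],[0,0,0,0,0,0,0.3],[0,0,0,0,0,0,0.2],[0,0,0,0,0,0,0],[0,0,0,0,0,0,0],[0,0,0,0,0,0,0],[0,0,0,0,0,0,0],[0,0,0,0,0,0,0]]}}

```text
clock: 31.65
tool_pos: [576.8, 233.0, 46.0]
ee_rot: [-3.141, -0.001, -0.267]
ft_force: [-1.5, -0.5, 5.7]
width: 0.293
grip_force: 54.5
```

Request:
{"method": "play_rows", "body": {"moves": [[0,0,5,0,0,0,0],[0,0,12,0,0,0,0],[0,0,22,0,0,0,0],[0,0,34,0,0,0,0],[0,0,46,0,0,0,0],[0,0,58,0,0,0,0],[0,0,70,0,0,0,0],[0,-4,76,0,0,0,0],[0,-15,80,0,0,0,0],[0,-35,80,0,0,0,0]]}}

```text
clock: 32.65
tool_pos: [576.5, 197.7, 125.9]
ee_rot: [-3.141, -0.001, -0.266]
ft_force: [0.1, -0.5, -3.3]
width: 0.299
grip_force: 54.2
```

Request:
{"method": "play_rows", "body": {"moves": [[1,-28,0,0,0,0,0],[2,-56,0,0,0,0,0],[3,-84,0,0,0,0,0],[4,-112,0,0,0,0,0],[6,-140,0,0,0,0,0],[7,-168,0,0,0,0,0],[8,-196,0,0,0,0,0],[9,-224,0,0,0,0,0],[10,-252,0,0,0,0,0],[11,-275,0,0,0,0,0]]}}

```text
clock: 33.65
tool_pos: [586.6, -79.2, 124.9]
ee_rot: [3.141, 0.001, -0.268]
ft_force: [0.9, 0.1, -3.1]
width: 0.297
grip_force: 54.2
```

Request:
{"method": "play_rows", "body": {"moves": [[1,-18,0,0,0,0,0],[1,-30,0,0,0,0,0],[1,-37,0,0,0,0,0],[1,-37,0,0,0,0,0],[1,-37,-12,0,0,0,0],[1,-37,-27,0,0,0,0],[1,-37,-42,0,0,0,0],[1,-37,-52,0,0,0,0],[1,-37,-55,0,0,0,0],[1,-37,-55,0,0,0,0]]}}

```text
clock: 34.65
tool_pos: [587.9, -113.7, 69.3]
ee_rot: [-3.141, 0.002, -0.267]
ft_force: [-0.6, -0.1, -3.0]
width: 0.296
grip_force: 54.2
```

```bash
python3 - <<'E'
from h import *
s=arm.get_state(); print(s["tool_pos"],s["ee_rot"],s["width"],s["grip_force"])
im,p=cloud("wrist"); cv2.imwrite("pics/w9.png",im)
E
```

```text
[ 587.93836307 -113.68496968   69.3141269 ] [-3.14143686e+00  1.59417645e-03 -2.66963395e-01] 0.2961128952780894 54.19274389743805
```

View pics/w9.png

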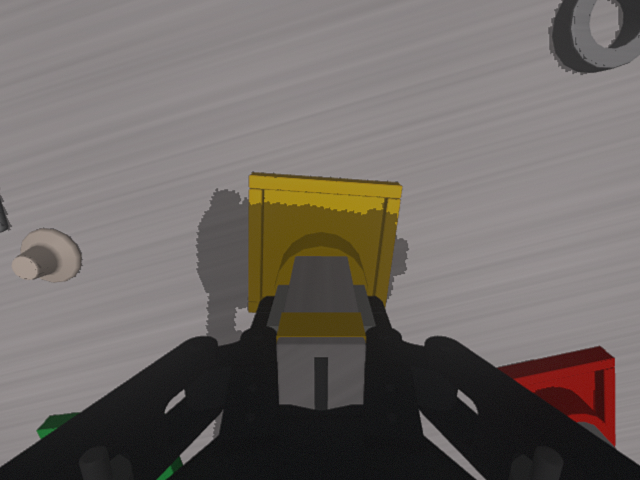

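The yellow horn at (320,330) is centred over the yellow tray. I'll lower, release and rise.

Request:
{"method": "play_rows", "body": {"moves": [[0,0,-8,0,0,0,0],[0,0,-15,0,0,0,0],[0,0,-19,0,0,0,0],[0,0,-21,0,0,0,0],[0,0,-23,0,0,0,0],[0,0,-24,0,0,0,0],[0,0,-25,0,0,0,0],[0,0,-25,0,0,0,0],[0,0,-25,0,0,0,0.3],[0,0,-25,0,0,0,0.35]]}}

```text
clock: 35.7
tool_pos: [589.0, -114.3, 45.7]
ee_rot: [3.141, -0.002, -0.267]
ft_force: [0.7, 0.1, 0.7]
width: 0.354
grip_force: 0.0
```

Request:
{"method": "play_rows", "body": {"moves": [[0,0,0,0,0,0,0.45],[0,0,0,0,0,0,0.6],[0,0,0,0,0,0,0.8],[0,0,0,0,0,0,1],[0,0,0,0,0,0,1],[0,0,0,0,0,0,1],[0,0,20,0,0,0,1],[0,0,50,0,0,0,1],[0,0,85,0,0,0,1],[0,0,120,0,0,0,1]]}}

```text
clock: 36.7
tool_pos: [588.0, -113.9, 166.3]
ee_rot: [-3.142, 0.001, -0.267]
ft_force: [-0.4, -0.8, 0.1]
width: 0.999
grip_force: 0.0
```

Request:
{"method": "play_rows", "body": {"moves": [[0,0,25,0,0,0,1],[0,0,50,0,0,0,1],[0,0,75,0,0,0,1],[0,30,100,0,0,0,1],[0,60,100,0,0,0,1],[0,90,100,0,0,0,1],[0,115,100,0,0,0,1],[0,125,100,0,0,0,1],[0,125,100,0,0,0,1],[0,125,100,0,0,0,1]]}}

```text
clock: 37.7
tool_pos: [588.4, 10.3, 265.2]
ee_rot: [3.141, -0.0, -0.268]
ft_force: [-0.1, 0.1, 0.4]
width: 1.003
grip_force: 0.0
```

```bash
python3 - <<'E'
from h import *
im,p=cloud("top")
for x,y in [(418,-247),(461,88),(589,-115)]:
    q=near(p,x,y,45,98,125); print(len(q),q.mean(0).round(1) if len(q) else 0)
cv2.imwrite("pics/t9.png",im); im,_=cloud("side"); cv2.imwrite("pics/s9.png",im)
E
```

```text
471 [ 417.9 -247.4  104.5]
0 0
435 [ 585.2 -114.1  104.2]
```

View pics/s9.png

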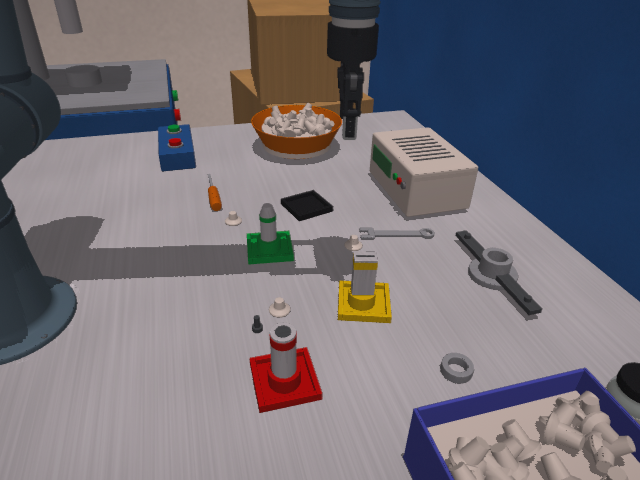

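The side view shows all three horns upright in their own trays: green (268,240), yellow (364,290), red (284,370). The spare tray at (306,205) is empty and the arm is clear, so I'll hand the job in.

```bash
python3 -c "
from station import arm
print(arm.finish_job())"
```

```text
the job is handed in; nothing more can be done
None
```

I handed the job in at about 38 s of the 112 s limit: the last pictures show the red, yellow and green horns upright in their own trays and the spare tray empty; the hand-in returned no verdict.

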